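# Stir the bead bath, then hold the probe on the reference pad

## Task

Take the contact probe out of its stand by the handle and stir the steel beads in the round bath with its shaft, round the central post, until most of them have rolled at least a bead's width away from where they lay (all stay in the bath). Then check the probe on the reference block: bring its tip onto the middle of the round sprung pad, inside the engraved ring, with the shaft square to the pad's sloping face, and press lightly so that the pad sinks to about half its travel and never bangs on the stop. Finish while still holding the probe there, steady; do not put it down or let go, and leave the other things alone.

Things in the scene. Friction and masses are not known exactly. Their poses are not given: they have to be found in the camera images.
- probe: contact probe, 150 mm, 60 g: round-ended steel shaft, 7 mm thick and 90 mm long, below a flat-sided grey handle 20x20x60 mm. Origin at the shaft's tip, z along the shaft to the handle, x and y square to the handle's flats. It starts upright in the stand, shaft through the hole, handle resting on the stand's top, so the tip is 12 mm above the bench; lifts straight out.
- probe_grip (a point): a point on the probe's axis inside the handle, 124 mm from the tip (34 mm above the handle's underside); a good place to grip, from above
- probe_tip (a point): the very tip of the probe's shaft
- stand: the probe stand, fixed to the bench: foot 66x56 mm, two posts, top plate 52x52x12 mm with its upper face 102 mm above the bench and a 12 mm hole in the middle. Origin under its centre.
- bath: bead bath, fixed: round pan 128 mm across, 50 mm tall; round well 104 mm across, its flat floor 10 mm above the bench; central post 24 mm across, top 44 mm above the bench. The ring channel is 40 mm wide (mid radius 32 mm); the beads lie in it in one layer over about two thirds of the ring, leaving a gap where the probe can go in. Origin under its centre, on the bench.
- refblock: reference block, fixed: white base 90x110x44 mm, aluminium head whose upper face slopes 20 degrees (0.35 rad) down towards the block's front (-x). On the slope stand a sprung round pad 32 mm across (+y side) and a fixed square pad, 24 mm (-y side). Origin under the centre of the base.
- pad_centre (a point): centre of the round pad's top face, in the middle of the engraved ring of 17 mm diameter, about 85 mm above the bench; moves with the pad. Its z axis is square to the pad's face, pointing out (up and leaning 20 degrees towards the block's front).
- pad (a joint): how far the sprung round pad is pushed in along its own axis, m: 0 free, 0.014 at the hard stop; spring 300 N/m (about 2 N at half travel), springs back when let go
- bead0_center (a point): centre of one of the six loose steel beads, 20 mm in diameter, 33 g
- bead1_center (a point): centre of one of the six loose steel beads, 20 mm in diameter, 33 g
- bead2_center (a point): centre of one of the six loose steel beads, 20 mm in diameter, 33 g
- bead3_center (a point): centre of one of the six loose steel beads, 20 mm in diameter, 33 g
- bead4_center (a point): centre of one of the six loose steel beads, 20 mm in diameter, 33 g
- bead5_center (a point): centre of one of the six loose steel beads, 20 mm in diameter, 33 g
- vial: bystander, leave alone: a small specimen vial, 25 mm across, 46 mm tall, upright; origin under its centre
- small_bottle: bystander, leave alone: a small closed bottle, 42 mm across, 68 mm tall; origin under its centre
- beaker: bystander, leave alone: an empty clear beaker, 62 mm across, 78 mm tall; origin under its centre
- cuvettes: bystander, leave alone: a box of cuvettes, 96x46x44 mm; origin under its centre
- petri: bystander, leave alone: a closed petri dish, 88 mm across, 15 mm tall; origin under its centre
Things that resemble listed ones, but are neither listed nor needed, are in the scene too. Several things have the shape of the probe; the one meant has the colours described above.

How it is judged (in metres and radians):
On the way, in this order (a step that is already met when the one before it is completed fails the run):
1. the probe is held by its handle and drawn out of the stand (contact force between the fingers and probe above 1 N and height (world z) of probe_tip above 0.04 m and contact force between probe and stand below 0.1 N), for 0.2 s.
2. with the held probe's tip down among the beads (below their tops), at least four of the six beads are more than 15 mm from where they lay at the start (contact force between the fingers and probe above 1 N and horizontal distance between probe_tip and bath below 0.052 m and height (world z) of probe_tip below 0.028 m and (distance of each of bead0_center, bead1_center, bead2_center, bead3_center from where it was at the start of the episode above 0.015 m or distance of each of bead0_center, bead1_center, bead2_center, bead4_center from where it was at the start of the episode above 0.015 m or distance of each of bead0_center, bead1_center, bead2_center, bead5_center from where it was at the start of the episode above 0.015 m or distance of each of bead0_center, bead1_center, bead3_center, bead4_center from where it was at the start of the episode above 0.015 m or distance of each of bead0_center, bead1_center, bead3_center, bead5_center from where it was at the start of the episode above 0.015 m or distance of each of bead0_center, bead1_center, bead4_center, bead5_center from where it was at the start of the episode above 0.015 m or distance of each of bead0_center, bead2_center, bead3_center, bead4_center from where it was at the start of the episode above 0.015 m or distance of each of bead0_center, bead2_center, bead3_center, bead5_center from where it was at the start of the episode above 0.015 m or distance of each of bead0_center, bead2_center, bead4_center, bead5_center from where it was at the start of the episode above 0.015 m or distance of each of bead0_center, bead3_center, bead4_center, bead5_center from where it was at the start of the episode above 0.015 m or distance of each of bead1_center, bead2_center, bead3_center, bead4_center from where it was at the start of the episode above 0.015 m or distance of each of bead1_center, bead2_center, bead3_center, bead5_center from where it was at the start of the episode above 0.015 m or distance of each of bead1_center, bead2_center, bead4_center, bead5_center from where it was at the start of the episode above 0.015 m or distance of each of bead1_center, bead3_center, bead4_center, bead5_center from where it was at the start of the episode above 0.015 m or distance of each of bead2_center, bead3_center, bead4_center, bead5_center from where it was at the start of the episode above 0.015 m)), for 0.2 s.
At the end, for the whole second after the job is handed in: Fingers hold the probe still; tip within 8.5 mm of the round pad's centre, shaft within 0.14 rad (8 degrees) of square to its face; pad pushed in 2.5 to 11.5 mm, by 0.5 to 5 N; probe clear of stand and bath; all six beads in the bath; all through the last second (contact force between the fingers and probe above 1 N and distance between probe_tip and pad_centre below 0.0085 m and angle between the z axis of probe and the z axis of pad_centre, either way round below 0.14 rad and value of joint pad between 0.0025 and 0.0115 m and contact force between probe and refblock between 0.5 and 5 N and contact force between probe and stand below 0.1 N and contact force between probe and bath below 0.1 N and linear speed of probe below 0.01 m/s and horizontal distance between each of bead0_center, bead1_center, bead2_center, bead3_center, bead4_center, bead5_center and bath below 0.052 m and height (world z) of each of bead0_center, bead1_center, bead2_center, bead3_center, bead4_center, bead5_center below 0.05 m); the arm keeps its last pose, push and grip.
It fails at once if the probe or the robot presses hard on the reference block (over 12 N) (contact force between any of probe, the arm, the fingers and refblock above 12 N).
It fails at once if a bystander is shifted by more than 40 mm (distance of any of vial, small_bottle, beaker, cuvettes, petri from where it was at the start of the episode above 0.04 m).
It fails at once if a bead is out of the bath (horizontal distance between any of bead0_center, bead1_center, bead2_center, bead3_center, bead4_center, bead5_center and bath above 0.07 m).
It also fails if it takes over 45 s, if anything falls off the work surface, if the arm or the gripper's body presses on something with over 40 N, if the wrist force passes 120 N, or if a joint passes its speed limit or range.

## Robot

A 7-joint arm with a two-finger parallel gripper is mounted at the origin on a cart in front of the work surface, level with it; the furniture and walls round the work are solid. World frame = base frame: x ahead of the robot, y to its left, z up, the work surface at z = 0. Lengths are in mm, angles in rad, forces in N, time in s.
With the tool pointing down it reaches from about 400 to 875 mm from the base axis. Payload 19.3 kg.
Tool frame: the origin (TCP) lies between the finger pads; the fingertips stand 25 mm ahead of it and the grasp point (between the pads) lies 6 mm ahead of it; z points along the fingers, y is the line along which they close (so a half turn about z gives the same grasp; the last joint's range is limited). The gripper opens to 85 mm and grips with 20 to 120 N. Pads are 22 mm wide; open, the fingers measure 114 mm over their backs; the gripper's body (76 mm by 85 mm) begins 54 mm behind the grasp point. The pads swing forward as they close: fully open they stand 13 mm farther back than shut.
Start: joints at [-0.07, 0.521, -0.036, 1.599, 0.021, 1.021, -0.113], TCP at [624.992, -0.025, 256.291] pointing down, gripper open.
Joint ranges: [-2.91, 2.91], [-0.3, 2.13], [-1.5, 1.42], [0.17, 2.43], [-1.26, 4.41], [0.16, 1.93], [-2.52, 2.52]. Speed limits (rad/s): [1.89, 1.89, 2.39, 2.39, 3.01, 3.01, 3.01].

## Interface

Orientations are given as a unit quaternion [x, y, z, w].
In Python, from rig import ctrl, vision gives the robot as it stands.
- The arm moves only by the shell command python3 -m pendant 'ROWS' [OPENING] [FORCE]. ROWS is JSON, one flat list of numbers, 6 for each row, row after row: the shift along the world's x, y, z in units of 250 mm (1.0 is 250 mm), then the turn, a rotation vector about the world's x, y, z in units of pi rad (1.0 is pi rad). In form: [tx, ty, tz, ax, ay, az, tx, ty, tz, ax, ay, az, ...]. A call has 1 to 20 rows; each row is the pose to reach, as a shift and turn from the pose commanded when the call began, turning the shorter way round; what a row does not reach only later rows make up. A row lasts 1/12 s, in which the tool goes at most 41.7 mm and 7.16 degrees, less where a joint would pass 70% of its speed; a pose out of reach is approached as far as the arm can. A call with a number of a shift or a turn outside -1 to 1 is refused whole. A call with a gripper value outside its range is refused whole. OPENING is the finger opening in mm, from 0 to 85.4, set as the call begins (- or left out, the last holds). The fingers move at their own pace and stop on an object; FORCE is the grip in N (left out, the last holds). Time passes only in rows, so rows that repeat a pose let the fingers close. It gives the time, the measured TCP pose, the force, the opening and the grip force at its end, in the units of the state.
- ctrl.get_state(): the state, without advancing time (a new reading comes with each control period).
- vision.get_image(name): name is "side" or "top"; returns the picture (384x512x3 uint8, red, green, blue); there is no depth.
- vision.calibration(name): a dict with "fx", "fy", "cx", "cy" (pixels), "extrinsics" (4x4, takes a point from camera to world coordinates). Camera axes: x right, y down, z forward; pixel columns grow to the right and rows downward; lengths in mm; the calibration is good to about 2 mm. A picture is of the moment at which its call begins. calibration takes no time and is no camera call.
- ctrl.job_done(): hands the job in; it is judged then, once.
The state is a dict: "time_s": time; "joint_pos": joint angles; "dq": joint speeds; "tau": joint torques, N m; "eef_pos": TCP position; "tcp_rot": TCP orientation; "force": force on the tool from outside, world axes, zero at the start; "torque": the same for the moment, N m; "finger_gap": finger opening in mm; "grip_force": force on a finger pad.
Only numpy, scipy, OpenCV 4.12 (cv2) and the standard library are available. Lean on these libraries where they do the work, as an engineer would, in place of code of your own. Each camera call takes 0.05 s, during which the arm holds its last target. There are 200 camera calls.

## Working session

There is one attempt and no reset: what is moved stays moved. The work goes in short steps, Python scripts to look and compute and a shell command to move; the robot and the scene stay as the last step left them, time stands still between calls to the robot, and variables do not carry over. Pictures are saved under pics/ and viewed, at most 10 in all, crops included, and the job is handed in when it is done.

```bash
ls; mkdir -p pics
python3 - <<'E'
from rig import ctrl, vision
import cv2
for n in("side","top"):
    im=vision.get_image(n); cv2.imwrite(f"pics/{n}0.png",im[:,:,::-1])
    c=vision.calibration(n); print(n,c)
print(ctrl.get_state())
E
```

```text
pics
side {'fx': 361.8703831434987, 'fy': 361.8703831434987, 'cx': 254.408065076963, 'cy': 189.5210614980798, 'extrinsics': array([[ 9.26189175e-01, -3.09215711e-01,  2.15775941e-01,
         3.52678206e+02],
       [-3.77053030e-01, -7.62793624e-01,  5.25335036e-01,
        -5.91947678e+02],
       [ 2.15066517e-03, -5.67918595e-01, -8.23081918e-01,
         1.04281566e+03],
       [ 0.00000000e+00,  0.00000000e+00,  0.00000000e+00,
         1.00000000e+00]])}
top {'fx': 368.5877579541283, 'fy': 368.5877579541283, 'cx': 256.5344408639729, 'cy': 199.2939660524977, 'extrinsics': array([[-1.16717630e-03, -9.92065551e-01,  1.25716268e-01,
         4.45093068e+02],
       [-9.99973047e-01,  2.06916433e-03,  7.04444879e-03,
         1.26462101e+01],
       [-7.24868259e-03, -1.25704657e-01, -9.92041227e-01,
         1.13335624e+03],
       [ 0.00000000e+00,  0.00000000e+00,  0.00000000e+00,
         1.00000000e+00]])}
{'time_s': 0.1, 'joint_pos': array([-0.07022973,  0.52197629, -0.03635675,  1.5999432 ,  0.02116097,
        1.02107895, -0.11285733]), 'dq': array([ 0.00156415, -0.00171921, -0.00032767, -0.00242543, -0.00145597,
        0.00079772,  0.00092136]), 'tau': array([ 6.00351588e-03, -9.28489351e+01,  1.98515877e+00, -3.70530617e+01,
        1.82421418e-02,  5.33716375e-03, -2.83208755e-05]), 'eef_pos': array([6.24728537e+02, 1.39772911e-02, 2.55772086e+02]), 'tcp_rot': array([ 7.07118606e-01,  7.07094771e-01, -3.69814825e-04, -3.53683984e-04]), 'force': array([0.17220796, 0.73169554, 0.52998818]), 'torque': array([0.02612904, 0.00945061, 0.04736598]), 'grip_force': 0.0, 'finger_gap': 85.30995525241462}
```

View pics/side0.png

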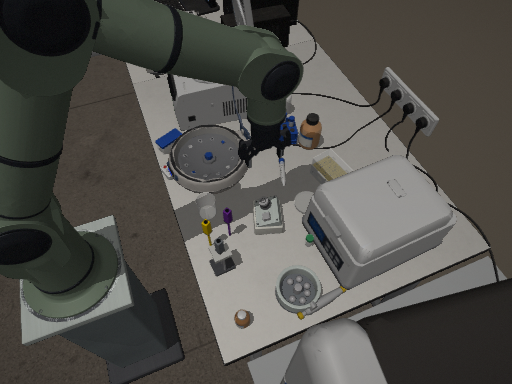

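View pics/top0.png

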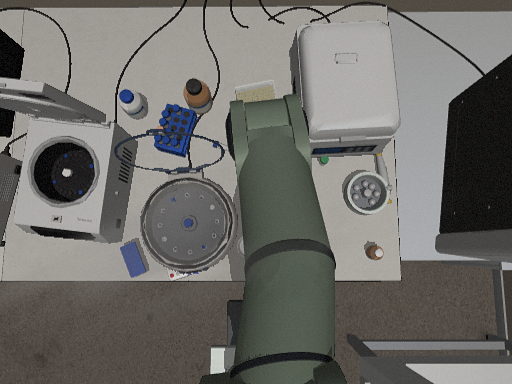

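```bash
python3 -m pendant '[0,0.3,0.4,0,0,0, 0,0.6,0.5,0,0,0, 0,0.8,0.5,0,0,0, 0,0.9,0.5,0,0,0, 0,0.9,0.5,0,0,0, 0,0.9,0.5,0,0,0, 0,0.9,0.5,0,0,0, 0,0.9,0.5,0,0,0, 0,0.9,0.5,0,0,0]'
python3 - <<'E'
from rig import ctrl, vision
import cv2
for n in("side","top"):
    im=vision.get_image(n)[:,:,::-1]; cv2.imwrite(f"pics/{n}1.png",im)
    if n=="side": a=cv2.resize(im[180:330,180:380],None,fx=3.5,fy=3.5,interpolation=cv2.INTER_CUBIC)
    else: a=cv2.resize(im[120:280,225:400],None,fx=3.5,fy=3.5,interpolation=cv2.INTER_CUBIC)
    cv2.imwrite(f"pics/{n}1c.png",a)
E
```

```text
time_s: 0.85
eef_pos: [624.8, 225.4, 380.8]
tcp_rot: [0.707, 0.708, -0.0, -0.0]
force: [0.1, -0.5, -0.4]
finger_gap: 85.5
grip_force: 0.0
```

View pics/side1c.png

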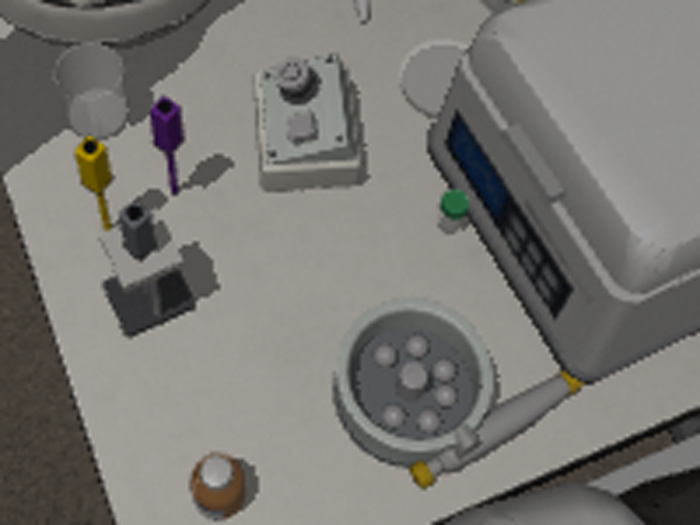

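View pics/top1c.png

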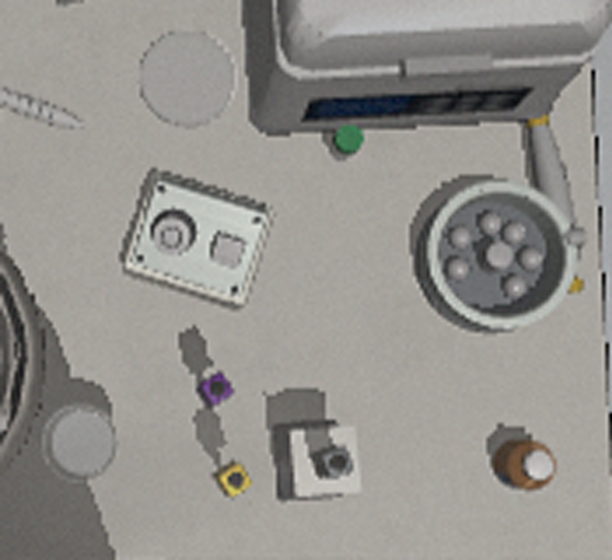

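```bash
cat > h.py <<'E'
import numpy as np,cv2
from rig import vision
C={n:vision.calibration(n) for n in("side","top")}
def ray(n,p):
    c=C[n];E=c["extrinsics"];d=E[:3,:3]@np.array([(p[0]-c["cx"])/c["fx"],(p[1]-c["cy"])/c["fy"],1]);return E[:3,3],d/np.linalg.norm(d)
def onz(n,p,z):
    o,d=ray(n,p);return o+d*(z-o[2])/d[2]
def tri(ps,pt):
    A=np.zeros((3,3));b=np.zeros(3);L=[ray("side",ps),ray("top",pt)]
    for o,d in L:
        P=np.eye(3)-np.outer(d,d);A+=P;b+=P@o
    x=np.linalg.solve(A,b);return x,max(np.linalg.norm((np.eye(3)-np.outer(d,d))@(x-o)) for o,d in L)
def proj(n,X):
    c=C[n];E=c["extrinsics"];q=E[:3,:3].T@(np.array(X)-E[:3,3]);return np.array([c["fx"]*q[0]/q[2]+c["cx"],c["fy"]*q[1]/q[2]+c["cy"]])
E
python3 - <<'E'
from h import *
np.set_printoptions(precision=1,suppress=True)
S=lambda u,v:(u/3.5+180-.36,v/3.5+180-.36)
T=lambda u,v:(u/3.5+225-.36,v/3.5+120-.36)
for k,s,t in[("handle top",(134,211),(336,458)),("pad",(294,72),(172,235)),("post",(413,374),(500,255)),
 ("scr1",(265,82),(161,188)),("scr2",(331,62),(257,220)),("scr3",(338,138),(234,290)),("scr4",(272,155),(138,258)),("sq",(301,126),(228,249))]:
    print(k,*tri(S(*s),T(*t)))
a=cv2.imread("pics/side1.png");b=cv2.imread("pics/top1.png")
def cr(i,x,y,w=32):return cv2.resize(i[y-w//2:y+w//2,x-w//2:x+w//2],(390,290) if 0 else (290,290),interpolation=cv2.INTER_NEAREST)
m=np.vstack([np.hstack([cr(a,218,245),cr(a,264,203)]),np.hstack([cr(b,321,251),cr(b,275,187)])])
cv2.imwrite("pics/m.png",m)
E
```

```text
handle top [ 431.6 -146.9  163.7] 1.684961543021322
pad [614.6 -29.7  85.4] 0.5524658267317759
post [ 602.3 -309.8   45.4] 0.41113796809248904
scr1 [624.  -18.8  69. ] 32.150583017971925
scr2 [614.3 -90.  184.8] 5.111033718728666
scr3 [600.2 -90.2  63.9] 30.092939463482928
scr4 [ 614.7   -3.  -106.8] 7.804315133122024
sq [603.5 -76.4  71.4] 0.9621934921363462
```

View pics/m.png

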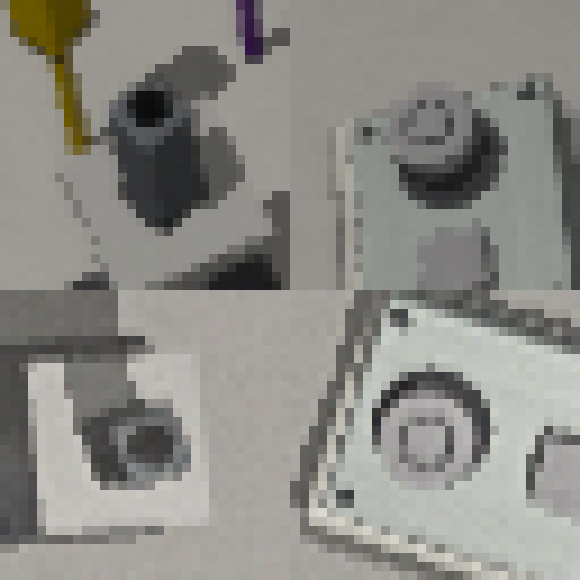

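Run:
```python
from h import *
np.set_printoptions(precision=2,suppress=True)
S=lambda u,v:(u/3.5+180-.36,v/3.5+180-.36)
T=lambda u,v:(u/3.5+225-.36,v/3.5+120-.36)
P=[]
for k,s,t in[("scr1",(331,62),(161,188)),("scr2",(338,138),(257,220)),("scr3",(272,155),(234,290)),("scr4",(265,82),(138,258))]:
    x,e=tri(S(*s),T(*t));P.append(x);print(k,x,e)
P=np.array(P);n=np.cross(P[3]-P[1],P[0]-P[2]);n/=np.linalg.norm(n);n*=np.sign(n[2]);print("n",n,np.degrees(np.arccos(n[2])),"block yaw",np.degrees(np.arctan2(*((P[0]+P[1]-P[2]-P[3])[[1,0]]))), np.degrees(np.arctan2(*((P[0]+P[3]-P[1]-P[2])[[1,0]]))))
# handle underside edges in side view, z=102
M=lambda u,v:(202+u*32/290-.5,229+v*32/290-.5)
q=[onz("side",M(*p),102) for p in((120,195),(165,228),(208,200))]
for a,b in((0,1),(1,2)):d=q[b]-q[a];print("edge",np.linalg.norm(d),np.degrees(np.arctan2(d[1],d[0])))
# top face of handle from the top view
im=cv2.imread("pics/top1.png");big=cv2.resize(im[235:267,305:337],None,fx=8,fy=8,interpolation=cv2.INTER_CUBIC)
for p in proj("top",(431.6,-146.9,162)),proj("top",(431.6,-146.9,102)),proj("side",(431.6,-146.9,102)):print(p)
top=cv2.imread("pics/top1.png",0);print(top[240:262,308:330])
B=[onz("top",T(*p),20)[:2] for p in((460,237),(490,223),(513,232),(531,258),(514,286),(457,268))]
B2=[onz("side",S(*p),20)[:2] for p in((385,355),(416,345),(444,370),(445,395),(428,421),(393,416))]
for L in(B,B2):
  for b in L:
    d=b-[602.3,-309.8];print(b,np.hypot(*d),np.degrees(np.arctan2(d[1],d[0])))
```

```text
scr1 [656.75 -21.31  66.45] 0.41154681844402646
scr2 [ 628.   -100.81   73.11] 0.5364354633553684
scr3 [572.36 -82.99  50.24] 0.22572250309305533
scr4 [600.25  -1.94  37.81] 1.6110931774134951
n [-0.34  0.23  0.91] 24.33878656888069 block yaw -18.34547920194507 70.569944869157
edge 18.419071300244973 -59.39189759110531
edge 16.008647279227112 14.135011966779214
[320.45 251.14]
[316.87 250.84]
[220.26 249.68]
[[ 89  88  90  75  76  78  78  76  75  70  59  70  67 153 162 163 164 161
  166 162 162 164]
 [ 70  66  63  65  68  76  67  72  75  76  69  96 105 123 165 167 169 167
  169 163 165 165]
 [ 96 110 107 110  78 100  91  88 100  99  94 149 169 185 184 186 184 187
  175 161 160 164]
 [168 193 192 194 119 118 120 120 119 117 112 192 188 188 185 184 183 182
  176 161 162 163]
 [194 189 186 192 116 116 118 117 118 117 118 179 187 186 179 188 184 183
  180 160 162 167]
 [191 188 182 188 111 114 117 116 114 116 120 108 185 186 189 188 183 184
  181 164 165 164]
 [185 184 186 187 134 119 119 116 118 120 114 107 176 185 181 178 185 186
  184 164 165 162]
 [158 187 185 187 192 117 119 117 116
[... 1321 characters left out ...]
6 114 168 161 162
  162 163 164 168]]
[ 622.27 -283.21] 33.2553612982043 53.0879783449307
[ 634.58 -309.78] 32.27961440469089 0.03785487902867308
[ 626.58 -329.49] 31.258640013000793 -39.042199301432106
[ 603.65 -344.19] 34.41431628163853 -87.75828739041151
[ 579.15 -328.45] 29.726790806982127 -141.14591326352362
[ 595.01 -279.65] 31.01689312490049 103.59504642120737
[ 593.66 -279.09] 31.90643813490908 105.71322432885947
[ 621.49 -281.02] 34.593570897858015 56.301257648628656
[ 633.52 -309.17] 31.221618128915175 1.1540189108467394
[ 624.74 -328.34] 29.10778540972971 -39.57621991335129
[ 602.26 -342.32] 32.52015532682698 -90.070607986722
[ 577.72 -327.95] 30.551118053662986 -143.5521682754398
```

```bash
python3 -m pendant '[-0.1,-0.15,0,0,0,0.01, -0.25,-0.3,-0.05,0,0,0.03, -0.4,-0.45,-0.1,0,0,0.05, -0.5,-0.6,-0.15,0,0,0.07, -0.6,-0.75,-0.2,0,0,0.09, -0.7,-0.9,-0.2,0,0,0.0944, -0.774,-1,-0.2,0,0,0.0944, -0.774,-1,-0.2,0,0,0.0944, -0.774,-1,-0.2,0,0,0.0944, -0.774,-1,-0.2,0,0,0.0944]' 50 20 && python3 -m pendant '[0,-0.15,0,0,0,0, 0,-0.3,0,0,0,0, 0,-0.42,0,0,0,0, 0,-0.488,0,0,0,0, 0,-0.488,0,0,0,0, 0,-0.488,-0.1,0,0,0, 0,-0.488,-0.2,0,0,0, 0,-0.488,-0.25,0,0,0, 0,-0.488,-0.25,0,0,0, 0,-0.488,-0.25,0,0,0]'
python3 - <<'E'
from h import *
from rig import ctrl
s=ctrl.get_state();print(s["eef_pos"],s["joint_pos"])
a=vision.get_image("side")[:,:,::-1];cv2.imwrite("pics/g0.png",cv2.resize(a[150:310,150:310],None,fx=3.7,fy=3.7,interpolation=cv2.INTER_CUBIC))
E
```

```text
time_s: 1.78
eef_pos: [430.5, -27.2, 331.5]
tcp_rot: [0.597, 0.802, 0.0, 0.0]
force: [0.2, 1.3, -1.2]
finger_gap: 50.0
grip_force: 0.0
time_s: 2.62
eef_pos: [431.7, -146.6, 268.7]
tcp_rot: [0.595, 0.804, -0.0, -0.001]
force: [0.5, 0.1, 1.0]
finger_gap: 49.8
grip_force: 0.0
[ 431.69801908 -146.55262156  268.72177857] [ 0.1532769   0.23698827  0.05228853  2.01281106 -0.01588892  0.89323399
  0.51108119]
```

View pics/g0.png

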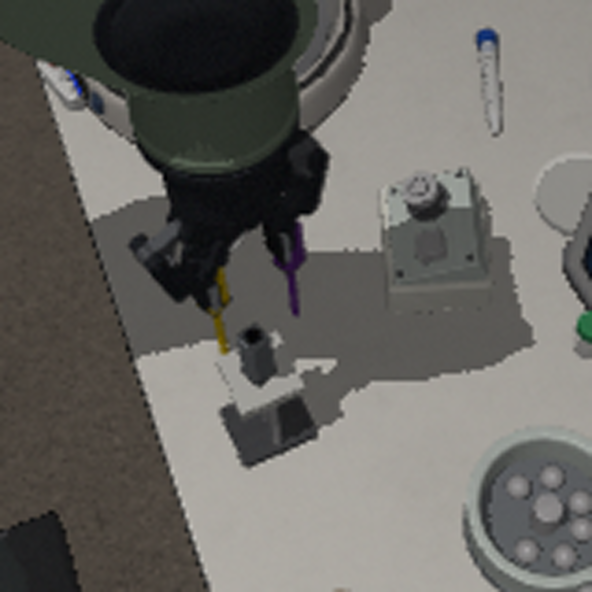

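```bash
python3 -m pendant '[0,0,-0.1,0,0,0, 0,0,-0.2,0,0,0, 0,0,-0.3,0,0,0, 0,0,-0.4,0,0,0, 0,0,-0.47,0,0,0, 0,0,-0.507,0,0,0, 0,0,-0.507,0,0,0, 0,0,-0.507,0,0,0, 0,0,-0.507,0,0,0]' 50 20 && python3 -m pendant '[0,0,0,0,0,0, 0,0,0,0,0,0, 0,0,0,0,0,0, 0,0,0,0,0,0, 0,0,0,0,0,0, 0,0,0,0,0,0, 0,0,0,0,0,0, 0,0,0,0,0,0]' 5 80
```

```text
time_s: 3.42
eef_pos: [432.3, -147.2, 143.3]
tcp_rot: [0.595, 0.804, 0.0, 0.001]
force: [0.5, -0.7, 0.1]
finger_gap: 49.9
grip_force: 0.0
time_s: 4.08
eef_pos: [431.9, -147.1, 142.8]
tcp_rot: [0.595, 0.804, 0.0, 0.001]
force: [-1.9, 0.4, 11.6]
finger_gap: 18.8
grip_force: 77.5
```

```bash
python3 -m pendant '[0,0,0.05,0,0,0, 0,0,0.1,0,0,0, 0,0,0.18,0,0,0, 0,0,0.26,0,0,0, 0,0,0.34,0,0,0, 0,0,0.42,0,0,0, 0,0,0.5,0,0,0, 0,0,0.5,0,0,0, 0,0,0.5,0,0,0, 0,0,0.5,0,0,0]'
python3 - <<'E'
from h import *
from rig import ctrl
s=ctrl.get_state();print(s["eef_pos"],s["force"])
a=vision.get_image("side")[:,:,::-1];b=vision.get_image("top")[:,:,::-1]
cv2.imwrite("pics/s2.png",a);cv2.imwrite("pics/t2.png",b)
e=s["eef_pos"]
for z in(-6,-130):print(proj("side",e+[0,0,z]),proj("top",e+[0,0,z]))
f=lambda i,x,y:cv2.resize(i[y:y+80,x:x+80],None,fx=5,fy=5,interpolation=cv2.INTER_CUBIC)
p=proj("side",e+[0,0,-90]).astype(int);q=proj("top",e+[0,0,-90]).astype(int);print(p-40,q-40)
cv2.imwrite("pics/l.png",np.hstack([f(a,*(p-40)),f(b,*(q-40))]))
E
```

```text
time_s: 4.92
eef_pos: [431.3, -146.9, 266.7]
tcp_rot: [0.595, 0.804, -0.0, -0.0]
force: [-0.4, 0.8, -1.1]
finger_gap: 19.0
grip_force: 78.1
[ 431.25520362 -146.92691111  266.74845976] [-0.38380198  0.83783115 -1.12843863]
[215.28515069 222.04658082] [327.41128326 251.87747405]
[219.19527116 244.28823601] [318.90309044 251.14392217]
[178 197] [281 211]
```

View pics/l.png

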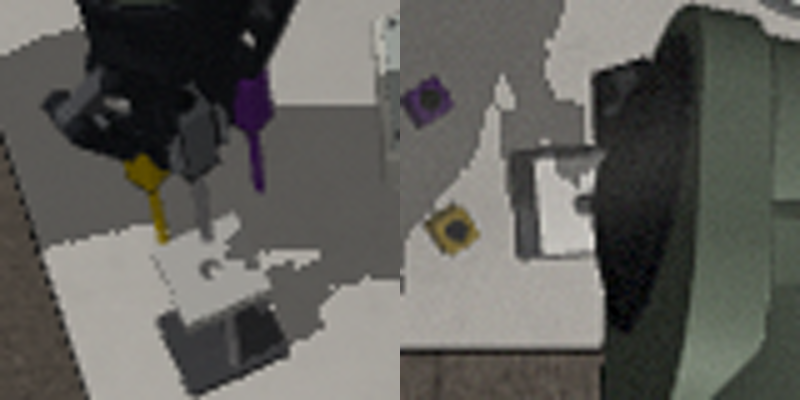

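```bash
python3 -m pendant '[0.06,-0.06,0,0,0,0, 0.16,-0.17,0,0,0,0, 0.26,-0.28,0,0,0,0, 0.36,-0.39,0,0,0,0, 0.46,-0.5,0,0,0,0, 0.53,-0.58,0,0,0,0, 0.562,-0.61,0,0,0,0, 0.562,-0.61,0,0,0,0, 0.562,-0.61,-0.1,0,0,0, 0.562,-0.61,-0.2,0,0,0, 0.562,-0.61,-0.25,0,0,0, 0.562,-0.61,-0.25,0,0,0, 0.562,-0.61,-0.25,0,0,0]'
python3 - <<'E'
from h import *
from rig import ctrl
s=ctrl.get_state();e=s["eef_pos"]
print(e,s["force"],s["joint_pos"])
a=vision.get_image("side")[:,:,::-1]
p=proj("side",e+[0,0,-130]);print(p)
p=p.astype(int)-[30,50];cv2.imwrite("pics/b.png",cv2.resize(a[p[1]:p[1]+100,p[0]:p[0]+100],None,fx=6,fy=6,interpolation=cv2.INTER_CUBIC));print(p)
E
```

```text
time_s: 6.1
eef_pos: [571.8, -299.3, 204.5]
tcp_rot: [0.595, 0.804, -0.0, -0.001]
force: [0.5, -0.9, -0.3]
finger_gap: 19.4
grip_force: 78.2
[ 571.77916015 -299.25616761  204.47957639] [ 0.51409465 -0.86105201 -0.28380335] [ 0.33275759  0.61112547  0.08828592  1.5949027  -0.06267746  0.93949005
  0.73890083]
[287.21604266 283.400106  ]
[257 233]
```

View pics/b.png

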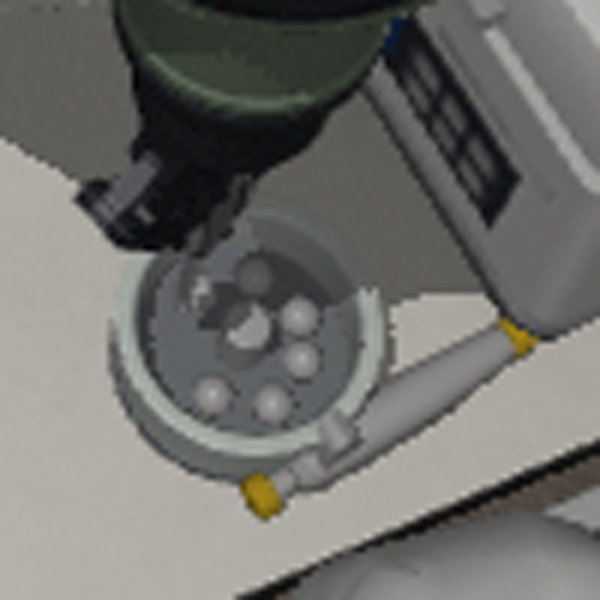

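```bash
python3 -m pendant '[0,0,-0.08,0,0,0, 0,0,-0.16,0,0,0, 0,0,-0.21,0,0,0, 0,0,-0.23,0,0,0, 0,0,-0.23,0,0,0, 0,0,-0.23,0,0,0]' && python3 -m pendant '[0.008,0.017,0,0,0,0, 0.0162,0.0317,0,0,0,0, 0.0387,0.0564,0,0,0,0, 0.0669,0.0743,0,0,0,0, 0.0988,0.0844,0,0,0,0, 0.1322,0.0858,0,0,0,0, 0.1648,0.0786,0,0,0,0, 0.1944,0.0632,0,0,0,0, 0.2191,0.0406,0,0,0,0, 0.237,0.0124,0,0,0,0, 0.2471,-0.0195,0,0,0,0, 0.2485,-0.0529,0,0,0,0, 0.2485,-0.0529,0,0,0,0]'
```

```text
time_s: 6.65
eef_pos: [572.4, -299.8, 148.0]
tcp_rot: [0.595, 0.804, 0.0, 0.0]
force: [0.1, 0.6, -0.5]
finger_gap: 18.7
grip_force: 78.2
time_s: 7.73
eef_pos: [633.7, -314.3, 146.7]
tcp_rot: [0.595, 0.803, -0.0, -0.0]
force: [-1.7, 0.1, 0.1]
finger_gap: 19.2
grip_force: 79.0
```

```bash
python3 -m pendant '[-0.0072,-0.0326,0,0,0,0, -0.0226,-0.0622,0,0,0,0, -0.0452,-0.0869,0,0,0,0, -0.0734,-0.1048,0,0,0,0, -0.1053,-0.1149,0,0,0,0, -0.1387,-0.1163,0,0,0,0, -0.1713,-0.1091,0,0,0,0, -0.2009,-0.0937,0,0,0,0, -0.2256,-0.0711,0,0,0,0, -0.2256,-0.0711,0,0,0,0, -0.2256,-0.0711,0,0,0,0, -0.2256,-0.0711,0,0,0,0, -0.2256,-0.0711,0,0,0,0]'
python3 - <<'E'
from h import *
a=vision.get_image("side")[:,:,::-1];b=vision.get_image("top")[:,:,::-1]
x=lambda i,c,r:cv2.resize(i[r:r+60,c:c+60],None,fx=6.6,fy=6.6,interpolation=cv2.INTER_CUBIC)
cv2.imwrite("pics/st.png",np.hstack([x(a,268,258),x(b,337,162)]))
E
```

```text
time_s: 8.82
eef_pos: [578.0, -330.8, 147.1]
tcp_rot: [0.595, 0.804, -0.0, 0.0]
force: [0.4, -0.1, -0.8]
finger_gap: 18.9
grip_force: 79.4
```

View pics/st.png

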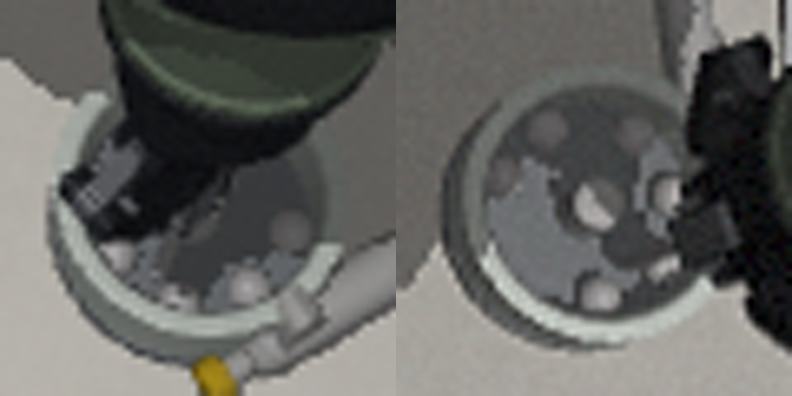

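Run:
```python
from h import *
for u,v in((547,128),(633,135),(505,175),(668,193),(660,262),(600,290)):
    d=onz("top",((u-396)/6.6+336.6,v/6.6+161.6),20)[:2]-[602,-310];print(np.hypot(*d).round(1),np.degrees(np.arctan2(d[1],d[0])).round())
```

```text
42.9 21.0
43.7 -33.0
40.1 63.0
40.1 -76.0
40.8 -124.0
36.1 -171.0
```

```bash
python3 -m pendant '[-0.0179,0.0282,0,0,0,0, -0.028,0.0601,0,0,0,0, -0.0294,0.0935,0,0,0,0, -0.0222,0.1261,0,0,0,0, -0.0068,0.1557,0,0,0,0, 0.0158,0.1804,0,0,0,0, 0.044,0.1983,0,0,0,0, 0.0759,0.2084,0,0,0,0, 0.1093,0.2098,0,0,0,0, 0.1419,0.2026,0,0,0,0, 0.1715,0.1872,0,0,0,0, 0.1962,0.1646,0,0,0,0, 0.1962,0.1646,0,0,0,0, 0.1962,0.1646,0,0,0,0, 0.1962,0.1646,0,0,0,0, 0.1962,0.1646,0,0,0,0]'
python3 - <<'E'
from h import *
b=vision.get_image("top")[:,:,::-1];a=vision.get_image("side")[:,:,::-1]
x=lambda i,c,r:cv2.resize(i[r:r+60,c:c+60],None,fx=6.6,fy=6.6,interpolation=cv2.INTER_CUBIC)
cv2.imwrite("pics/st2.png",np.hstack([x(a,268,258),x(b,337,162)]))
E
```

```text
time_s: 10.25
eef_pos: [626.3, -290.1, 146.9]
tcp_rot: [0.595, 0.804, -0.001, -0.0]
force: [-3.2, -4.0, -1.6]
finger_gap: 19.1
grip_force: 79.9
```

View pics/st2.png

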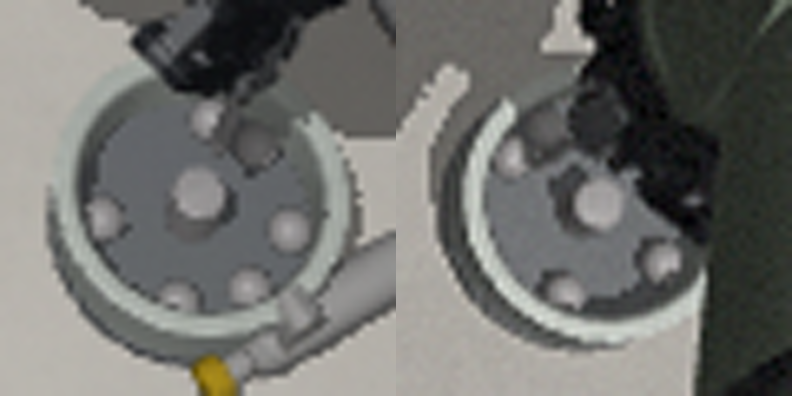

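Run:
```python
from h import *
for n,L,o in(("side",((205,118),(257,145),(290,230),(250,288),(180,300),(103,218)),(267.6,257.6)),("top",((513-396,155),(548-396,128),(264,260),(166,293)),(336.6,161.6))):
  for u,v in L:
    d=onz(n,(u/6.6+o[0],v/6.6+o[1]),20)[:2]-[602,-310];print(n,np.hypot(*d).round(1),np.degrees(np.arctan2(d[1],d[0])).round())
```

```text
side 43.4 57.0
side 42.8 23.0
side 42.5 -33.0
side 40.2 -79.0
side 39.6 -124.0
side 39.6 162.0
top 41.9 49.0
top 42.7 21.0
top 40.3 -123.0
top 38.7 163.0
```

Run:
```python
from h import *
S=lambda u,v:(u/3.5+180-.36,v/3.5+180-.36)
T=lambda u,v:(u/3.5+225-.36,v/3.5+120-.36)
print(onz("side",S(430,150),0),onz("side",S(575,390),0),onz("top",T(265,132),0),onz("top",T(540,120),0))
# upper edge of the display's front face, both views
print(tri(S(460,112),T(320,98)),tri(S(572,290),T(533,90)))
```

```text
[ 723.13402618 -108.16848844    0.        ] [ 733.00862159 -360.4195173     0.        ] [ 721.26271447 -117.15076353    0.        ] [ 7.31551976e+02 -3.63901301e+02  2.27373675e-13]
(array([ 716.28071489, -146.13027212,  131.90341348]), np.float64(0.37349637309797573)) (array([ 725.19870007, -318.24599035,  124.06149699]), np.float64(0.35976866232066523))
```

Front of the incubator is at x≈720, so there is room. Stir along the outer wall.

```bash
python3 -m pendant '[0.0091,0.0014,0,0,0,0, 0.0185,0.0088,0,0,0,0, 0.0296,0.0174,0,0,0,0, 0.0296,0.0174,0,0,0,0, 0.0475,-0.0113,0,0,0,0, 0.0591,-0.0431,0,0,0,0, 0.0638,-0.0766,0,0,0,0, 0.0614,-0.1104,0,0,0,0, 0.0521,-0.143,0,0,0,0, 0.0362,-0.1729,0,0,0,0, 0.0144,-0.1988,0,0,0,0, -0.0123,-0.2197,0,0,0,0, -0.0427,-0.2345,0,0,0,0, -0.0756,-0.2427,0,0,0,0, -0.0981,-0.2443,0,0,0,0, -0.0981,-0.2443,0,0,0,0, -0.0981,-0.2443,0,0,0,0, -0.0981,-0.2443,0,0,0,0]' 5 110
python3 - <<'E'
from h import *
im={}
for n in("side","top"):
    g=vision.get_image(n);cv2.imwrite(f"pics/r_{n}.png",g[:,:,::-1]);g=cv2.cvtColor(g,cv2.COLOR_RGB2GRAY)
    p=proj(n,(602,-310,20)).astype(int)
    c=cv2.resize(g[p[1]-24:p[1]+24,p[0]-24:p[0]+24],None,fx=6,fy=6,interpolation=cv2.INTER_CUBIC)
    h=cv2.HoughCircles(cv2.GaussianBlur(c,(0,0),2),cv2.HOUGH_GRADIENT,1,24,param1=60,param2=11,minRadius=15,maxRadius=25)
    for u,v,r in h[0]:
        d=onz(n,(u/6+p[0]-24-.4,v/6+p[1]-24-.4),20)[:2]-[602,-310]
        if 18<np.hypot(*d)<47:print(n,np.hypot(*d).round(1),np.degrees(np.arctan2(d[1],d[0])).round(),c[int(v),int(u)])
E
```

```text
time_s: 11.85
eef_pos: [602.4, -349.7, 147.1]
tcp_rot: [0.595, 0.804, 0.0, -0.0]
force: [-1.0, 4.9, 0.2]
finger_gap: 19.0
grip_force: 108.6
side 40.2 162.0 164
side 34.8 -172.0 102
top 36.4 -124.0 121
top 38.8 165.0 163
```

```bash
cat > ring.py <<'E'
from h import *
def prof(n,g):
    out=[]
    for t in range(-180,180,8):
        v=[]
        for r in(30,36,42):
            p=proj(n,(602+r*np.cos(np.radians(t)),-310+r*np.sin(np.radians(t)),24))
            v.append(int(cv2.getRectSubPix(g,(3,3),(float(p[0]),float(p[1]))).mean()))
        out.append((t,*v))
    return out
def show(G):
    a=prof("side",G["side"]);b=prof("top",G["top"])
    for x,y in zip(a,b):print("%5d  side %3d %3d %3d   top %3d %3d %3d"%(*x,*y[1:]))
E
python3 - <<'E'
from ring import *
show({n:cv2.imread(f"pics/r_{n}.png",0) for n in("side","top")})
E
```

```text
-180  side  93  95  91   top 109 105  77
 -172  side 100 100  93   top 109 102  72
 -164  side 100 100  96   top 109 106  73
 -156  side 100 100  99   top 110 104  71
 -148  side 100 100  98   top 108 100  70
 -140  side  99 100 102   top  94  89  77
 -132  side  97 113 129   top  83 101 120
 -124  side  96 121 139   top  78 116 146
 -116  side  96 101 112   top  83 101 124
 -108  side  96  94  93   top  91  94  85
 -100  side  88 106 125   top  87  97 112
  -92  side  72  99 127   top  67  81 110
  -84  side  65  71  81   top  61  66  72
  -76  side  64  60  62   top  63  65  68
  -68  side  61  63  66   top  63  65  65
  -60  side  61  75  86   top  64  72  78
  -52  side  57  76  87   top  67  78  89
  -44  side  39  56  75   top  72  74  83
  -36  side  22  34  55   top  81  65  67
  -28  side  17  24  41   top  94  70  64
  -20  side  16  18  24   top 103  82  65
  -12  side  14  15  16   top 105 102  87
   -4  side  15  16  18   top 108 128 141
    4  side  18  18  19   top 110 132 134
   12  side  19  19  18   top 107 108  89
   20  side  20  19  17   top 106 100  83
   28  side  20  19  18   top 107 104  81
   36  side  20  19  18   top 107  97  70
   44  side  23  21  19   top 106  93  82
   52  side  51  52  37   top 106  92  89
   60  side  83  80  73   top 107  92  82
   68  side  94  73  64   top 108  99  75
   76  side  99  76  59   top 107 108  88
   84  side  99  89  67   top 108 109 103
   92  side  99  99  84   top 108 108 107
  100  side  99  99  99   top 108 109 107
  108  side  99  99  99   top 109 110 107
  116  side  99  99  99   top 110 110 111
  124  side  99 100  98   top 111 110 114
  132  side 100 100  94   top 110 110 113
  140  side 100  99  89   top 105  98 106
  148  side  98  99  93   top  93  81  86
  156  side  97 113 121   top  97 110 114
  164  side  98 126 140   top 108 138 129
  172  side  92 110 125   top 111 128 117
```

```bash
python3 -m pendant '[0,0.03,0,0,0,0, 0,0.03,0.08,0,0,0, 0,0.03,0.2,0,0,0, 0,0.03,0.32,0,0,0, 0,0.03,0.44,0,0,0, 0,0.03,0.5,0,0,0, -0.12,0.13,0.5,0,0,0, -0.24,0.23,0.5,0,0,0, -0.3,0.33,0.5,0,0,0, -0.36,0.36,0.5,0,0,0, -0.36,0.36,0.5,0,0,0, -0.36,0.36,0.5,0,0,0]'
python3 - <<'E'
from ring import *
from rig import ctrl
G={n:vision.get_image(n) for n in("side","top")}
for n in G:cv2.imwrite(f"pics/q_{n}.png",G[n][:,:,::-1]);G[n]=cv2.cvtColor(G[n],cv2.COLOR_RGB2GRAY)
show(G)
s=ctrl.get_state();e=s["eef_pos"];print(e,s["force"])
# shaft profile in the side view: rows for heights along the predicted shaft
for z in range(-25,-160,-9):
    p=proj("side",e+[0,0,z]);r=int(round(p[1]));c=int(round(p[0]));print(z,p.round(1),G["side"][r,c-10:c+11])
E
```

```text
time_s: 12.95
eef_pos: [512.4, -260.3, 272.9]
tcp_rot: [0.595, 0.804, 0.0, 0.001]
force: [0.3, -0.3, -0.8]
finger_gap: 18.7
grip_force: 108.7
 -180  side  89  91  86   top 110 105  77
 -172  side  96  95  89   top 109 103  69
 -164  side  95  95  91   top  87 102  66
 -156  side  95  95  94   top  45  66  47
 -148  side  95  95  94   top  16  29  21
 -140  side  94  96  97   top  17  20  21
 -132  side  92 108 123   top  21  22  18
 -124  side  94 115 132   top  21  20  16
 -116  side  93  96 106   top  18  16  14
 -108  side  94  90  88   top  23  17  14
 -100  side  95 105 119   top  35  25  18
  -92  side  95 118 137   top  38  32  33
  -84  side  94 106 119   top  28  31  38
  -76  side  94  93  91   top  22  31  40
  -68  side  95  97  98   top  25  34  42
  -60  side  97 116 128   top  24  35  48
  -52  side  97 126 139   top  29  67 110
  -44  side  93 109 116   top  62  91 121
  -36  side  93  93  95   top  90  85  82
  -28  side  95  94  95   top 109 101  98
  -20  side  94  93  93   top 108 107 106
  -12  side  94  97  95   top 107 111 114
   -4  side  97 121 128   top 109 
[... 1784 characters left out ...]
67 121  69  82 144 169 169 168 169 168 168 169 168
 168 167 168]
-106 [262.9 265.7] [169 171 170 169 169 165 105  84 103 169 169 168 168 166 167 167 166 167
 168 168 168]
-115 [262.8 267. ] [169 170 171 170 170 169 145 114 145 169 169 168 168 167 168 167 166 166
 168 166 167]
-124 [262.7 268.4] [169 169 171 170 168 169 169 168 168 169 169 167 167 167 167 167 167 167
 167 167 168]
-133 [262.6 269.7] [169 171 170 169 168 167 168 168 168 168 169 166 166 167 168 167 167 168
 167 167 167]
-142 [262.6 271. ] [170 171 171 170 169 169 168 168 167 167 168 166 166 168 168 168 169 167
 166 167 168]
-151 [262.5 272.3] [171 170 170 169 169 168 168 167 167 167 168 167 167 167 169 168 168 167
 168 167 167]
```

```bash
cat > tip.py <<'E'
from h import *
from rig import ctrl
g=cv2.cvtColor(vision.get_image("side"),cv2.COLOR_RGB2GRAY);s=ctrl.get_state();e=s["eef_pos"];print(e,s["force"])
for z in range(-70,-150,-6):
    p=proj("side",e+[0,0,z]);r=int(round(p[1]));c=int(round(p[0]));print(z,p.round(1),c,r,g[r,c-7:c+8])
E
python3 -m pendant '[0,0,0,-0.012,-0.0036,0, 0,0,0,-0.0234,-0.0072,0, 0,0,0,-0.0234,-0.0072,0, 0,0,0,-0.0234,-0.0072,0]' 5 120; python3 tip.py
```

```text
time_s: 13.38
eef_pos: [512.7, -260.4, 271.9]
tcp_rot: [0.594, 0.803, -0.023, 0.031]
force: [-0.0, 0.2, -0.4]
finger_gap: 18.9
grip_force: 117.1
[ 512.60295051 -260.64668206  271.94260963] [-0.11685402 -0.54474976 -1.12909623]
-70 [263. 260.] 263 260 [170 170 168 170 168 162  70  75 103 168 169 169 168 167 169]
-76 [263. 261.] 263 261 [171 169 169 168 169 163  71  77 103 168 168 168 168 167 169]
-82 [262.9 261.9] 263 262 [171 170 170 169 166 132  70  76 102 168 168 170 170 168 168]
-88 [262.8 262.9] 263 263 [169 170 170 170 167 132  72  79 123 169 169 168 168 168 168]
-94 [262.8 263.8] 263 264 [169 169 171 170 167 135  72  79 121 169 169 168 168 168 168]
-100 [262.7 264.8] 263 265 [170 169 169 170 167 136  72  79 120 168 168 167 168 167 167]
-106 [262.7 265.7] 263 266 [170 169 168 171 168 138  73  81 143 168 167 167 167 167 168]
-112 [262.7 266.6] 263 267 [170 170 170 170 164 107  72  81 142 167 168 167 167 167 166]
-118 [262.6 267.5] 263 268 [170 169 169 170 166 118  84  81 141 167 168 168 167 166 166]
-124 [262.6 268.4] 263 268 [170 169 169 170 166 118  84  81 141 167 168 168 167 166 166]
-130 [262.5 269.3] 263 269 [169 169 167 169 166 120  88  81 140 168 167 167 168 167 167]
-136 [262.5 270.2] 262 270 [171 169 168 167 168 167 165 145 125 168 166 167 166 167 168]
-142 [262.4 271.1] 262 271 [170 171 168 167 167 167 168 167 167 167 166 167 167 168 169]
-148 [262.4 271.9] 262 272 [170 169 169 168 168 167 168 168 167 167 168 167 167 169 168]
```

```bash
python3 -m pendant '[0.08,-0.01,0,0,0,0, 0.18,-0.03,0,0,0,0, 0.27,-0.04,0,0,0,0, 0.308,-0.047,0,0,0,0, 0.308,-0.047,0,0,0,0, 0.308,-0.047,-0.12,0,0,0, 0.308,-0.047,-0.24,0,0,0, 0.308,-0.047,-0.36,0,0,0, 0.308,-0.047,-0.45,0,0,0, 0.308,-0.047,-0.5,0,0,0, 0.308,-0.047,-0.5,0,0,0, 0.308,-0.047,-0.5,0,0,0]'
```

```text
time_s: 14.43
eef_pos: [589.1, -272.6, 147.5]
tcp_rot: [0.595, 0.803, -0.023, 0.031]
force: [0.7, -0.0, -0.0]
finger_gap: 18.7
grip_force: 117.3
```

```bash
python3 -m pendant '[0.0321,0.0115,0,0,0,0, 0.0664,0.0121,0,0,0,0, 0.1,0.0055,0,0,0,0, 0.1316,-0.0079,0,0,0,0, 0.1597,-0.0275,0,0,0,0, 0.1831,-0.0526,0,0,0,0, 0.2007,-0.082,0,0,0,0, 0.2119,-0.1144,0,0,0,0]'
python3 - <<'E'
from ring import *
G={n:cv2.cvtColor(vision.get_image(n),cv2.COLOR_RGB2GRAY) for n in("side","top")}
show(G)
E
```

```text
time_s: 15.1
eef_pos: [638.5, -299.9, 145.1]
tcp_rot: [0.594, 0.803, -0.025, 0.025]
force: [-30.8, 6.2, 0.5]
finger_gap: 18.6
grip_force: 121.4
 -180  side  94  97  92   top 115 109  81
 -172  side 101 101  94   top 115 107  74
 -164  side 101 101  97   top 114 112  77
 -156  side 101 101 101   top 113 109  74
 -148  side 101 101 100   top 113 105  73
 -140  side 101 102 104   top  98  93  82
 -132  side  98 115 130   top  86 105 113
 -124  side 100 122 140   top  80 121 101
 -116  side  99 102 113   top  86  97  70
 -108  side 100  95  94   top  97  86  51
 -100  side 101 112 126   top  98  89  51
  -92  side 101 125 146   top  85  94  55
  -84  side 100 112 127   top  82  93  60
  -76  side 100  98  97   top  92  84  62
  -68  side 101 103 105   top 108 100  65
  -60  side 103 124 135   top 108 121  77
  -52  side 103 134 148   top 100 129 121
  -44  side  99 115 123   top  94 103 108
  -36  side  99  97  99   top  96  85  56
  -28  side 102 110 103   top 110 108  84
  -20  side 106 134 136   top 111 123  82
  -12  side 106 139 143   top 108 107  69
   -4  side 101 115 110   top 10
[... 233 characters left out ...]
00 100 100   top 113 112 111
   52  side 101 101 101   top 113 112 111
   60  side 100 100 100   top 112 112 112
   68  side 100 101 101   top 112 113 112
   76  side 100 100 101   top 113 113 112
   84  side 100 100 100   top 114 113 112
   92  side 101 101 101   top 114 114 116
  100  side 101 101 101   top 114 115 113
  108  side 101 101 101   top 114 116 118
  116  side 101 101 100   top 115 116 116
  124  side 101 101  99   top 116 116 120
  132  side 101 101  96   top 115 117 119
  140  side 101 101  91   top 110 103 112
  148  side  99 100  94   top  97  84  91
  156  side  98 115 122   top 103 116 118
  164  side 100 127 141   top 113 144 133
  172  side  93 111 126   top 116 133 122
```

```bash
python3 -m pendant '[-0.02,0,0,0,0,0, -0.02,0,0,0,0,0, -0.02,0,0,0,0,0]'
cat > beads.py <<'E'
from h import *
G={n:cv2.cvtColor(vision.get_image(n),cv2.COLOR_RGB2GRAY) for n in("side","top")}
for n in G:cv2.imwrite(f"pics/z_{n}.png",G[n])
# polar map over the ring at bead-centre height: rows r, cols angle; print tens of grey (side / top)
for n in G:
    print(n,"angles -180..172 step 8")
    for r in(22,28,34,40,46):
        print("%3d "%r+" ".join("%2d"%(cv2.getRectSubPix(G[n],(3,3),tuple(map(float,proj(n,(602+r*np.cos(np.radians(t)),-310+r*np.sin(np.radians(t)),22))))).mean()/10) for t in range(-180,180,8)))
E
python3 beads.py
```

```text
time_s: 15.45
eef_pos: [635.1, -301.7, 146.4]
tcp_rot: [0.595, 0.803, -0.024, 0.029]
force: [-12.4, -0.5, -0.9]
finger_gap: 18.9
grip_force: 118.6
side angles -180..172 step 8
 22 10 10 10 10 10 10 10 10 10 10 10 10 10 10 10 10 10 10  9  9  9  9  9  9  9  9 10 10 10 10 10 10 10 10 10 10 10 10 10 10 10 10 10 10 10
 28  9 10 10 10 10 10  9  9 10 10 10 10  9 10 10 10 10 10 10 10 10 10  9  9  9  8  9  9 10 10 10 10 10 10 10 10 10 10 10 10 10  9  9  9  9
 34  9 10 10 10 10 10 11 11 10  9 10 11 10  9 10 11 12 11  9 11 12 11  9  9  9  8  8  9 10 10 10 10 10 10 10 10 10 10 10 10 10  9 10 11 10
 40  9  9  9 10  9 10 13 13 11  9 12 14 12  9 10 13 14 12  9 11 14 13 10  9  9  7  7  9 10 10 10 10 10 10 10 10 10 10 10 10  9 10 13 14 12
 46 10 11 12 13 13 14 14 14 14 13 14 14 12 10  9 11 13 11  9 10 12 11  8  8  8  7  7  9  9  9  9 10 10  9  9  9  9  9  8  7  7  7  9 11 11
top angles -180..172 step 8
 22 11 11 11 11 11 11 11 11 11 11 11 11 11 11 11 11 11 11 11 11 11 11 10  9  8  8  9  9  9  9 10 10 11 11 11 11 11 11 11 11 11 11 11 11 11
 28 11 11 11 11 11 10  9  9  9 10 10  9  8 10 10 10 10 10 10 11 10 10 10 10  9  9 10 10 11 11 11 11 11 11 11 11 11 11 11 11 11 10 10 11 11
 34 11 11 11 11 11  9  8  9  9  9  9  9  8  8 10 11 11  9  9 11 11 10  8  7  7  7  8 10 11 11 11 11 11 11 11 11 11 11 11 11 10  8 10 13 13
 40  9  8  8  8  8  8 11 13  9  7  7  8  8  6  6  8 12  9  6  8  8  7  7  7  8  7  7  9 11 11 11 11 11 11 11 11 11 11 11 11 10  8 11 14 13
 46  9  7  7  6  6  6  7  7  4  4  4  4  4  4  3  2  7  4  3  5  4  4  7  9  8  7  6  8 10 11 11 12 12 13 14 14 15 15 15 15 15 13 13 13 11
```

```bash
python3 -m pendant '[-0.03,0,0,0,0,0, -0.03,0,0.1,0,0,0, -0.03,0,0.22,0,0,0, -0.03,0,0.34,0,0,0, -0.03,0,0.46,0,0,0, -0.03,0,0.5,0,0,0, -0.17,0.04,0.5,0,0,0, -0.31,0.08,0.5,0,0,0, -0.43,0.12,0.5,0,0,0, -0.5,0.16,0.5,0,0,0, -0.5,0.16,0.5,0,0,0, -0.5,0.16,0.5,0,0,0]'; python3 tip.py; python3 beads.py
```

```text
time_s: 16.55
eef_pos: [512.5, -260.8, 273.0]
tcp_rot: [0.594, 0.803, -0.022, 0.032]
force: [0.4, 0.7, -0.5]
finger_gap: 18.3
grip_force: 118.9
[ 513.09200185 -260.99262056  272.69242764] [ 0.490712   -0.60071267 -1.83920785]
-70 [263.2 259.9] 263 260 [169 170 169 169 164 112  72  83 143 169 170 169 168 166 168]
-76 [263.2 260.9] 263 261 [170 169 169 167 164  87  73  81 142 168 168 169 168 168 168]
-82 [263.1 261.9] 263 262 [170 170 170 169 163  89  73  87 170 168 168 169 168 169 169]
-88 [263.1 262.8] 263 263 [169 170 170 169 164  90  73  88 170 169 169 169 169 168 167]
-94 [263.  263.8] 263 264 [169 169 170 171 163  74  75 104 169 169 168 167 168 167 167]
-100 [263.  264.7] 263 265 [170 169 168 171 163  69  75 103 169 167 168 170 168 167 168]
-106 [262.9 265.6] 263 266 [169 169 170 171 164  69  76 102 168 168 167 167 167 167 168]
-112 [262.9 266.5] 263 267 [170 169 170 168 137  76  78 122 167 168 168 167 168 166 167]
-118 [262.8 267.5] 263 267 [170 169 170 168 137  76  78 122 167 168 168 167 168 166 167]
-124 [262.8 268.4] 263 268 [169 169 170 168 139  88  87 145 168 168 167 168 16
[... 1113 characters left out ...]
tep 8
 22 11 10  7  4  2  1  1  1  2  3  3  3  2  2  2  2  2  3  6  9 10 10  9  8  8  8  8  8  9  9  9 10 10 10 10 10 10 10 10 10 11 10 11 11 11
 28 11 10  6  2  1  2  2  1  2  2  3  3  3  3  3  3  2  4  8 10 10 10 10 10 10 10 10 10 10 10 10 10 10 10 10 10 10 10 11 11 10  9  9 10 11
 34 11 10  8  4  2  2  2  2  2  2  2  3  3  4  4  4  5  7  8 11 11 10 10 11 11 10 10 10 10 10 10 10 10 10 10 10 11 11 11 11  9  8 10 12 12
 40  8  8  7  5  2  3  4  4  3  3  2  2  3  3  4  4  9 10  8 12 14 12 10 14 14 10  9 10 10 10 10 10 10 11 10 10 10 11 11 11 10  8 11 14 12
 46  8  7  3  2  3  4  3  2  1  1  1  1  2  2  2  3 11 11  8 11 14 11  9 13 12  9  9 10 10 10 10 10 10 10 10 10 12 13 14 14 14 12 13 12 11
```

```bash
python3 -m pendant '[0,0,0,-0.0073,-0.0022,0, 0,0,0,-0.0073,-0.0022,0]' && python3 -m pendant '[0,0,0,0,0,-0.04, 0,0,0,0,0,-0.08, 0,0,0,0,0,-0.12, 0,0,0,0,0,-0.16, 0,0,0,0,0,-0.2, 0,0,0,0,0,-0.24, 0,0,0,0,0,-0.261, 0,0,0,0,0,-0.261, 0,0,0,0,0,-0.261]' && python3 tip.py
```

```text
time_s: 16.87
eef_pos: [512.7, -260.6, 271.7]
tcp_rot: [0.594, 0.803, -0.031, 0.041]
force: [0.6, 0.0, -0.4]
finger_gap: 18.4
grip_force: 118.6
time_s: 17.62
eef_pos: [512.5, -260.6, 271.8]
tcp_rot: [0.864, 0.501, -0.044, 0.025]
force: [0.6, 0.3, -0.7]
finger_gap: 18.6
grip_force: 118.7
[ 512.38449735 -260.66635284  271.87110597] [ 0.19858485 -0.27850946 -0.86502103]
-70 [262.9 260. ] 263 260 [169 171 169 170 165 116  90  83 144 169 169 169 169 168 168]
-76 [262.9 261. ] 263 261 [171 171 170 169 166 122  90  86 145 169 170 169 169 169 164]
-82 [262.8 262. ] 263 262 [171 172 171 169 165 110  91  84 144 169 169 171 170 169 169]
-88 [262.8 262.9] 263 263 [170 171 171 171 167 106  89  89 169 170 170 170 169 169 164]
-94 [262.7 263.9] 263 264 [170 170 172 171 166 107  90  88 170 171 170 169 169 169 164]
-100 [262.7 264.8] 263 265 [170 170 170 171 167 106  88  91 170 168 168 169 169 169 163]
-106 [262.6 265.7] 263 266 [170 169 170 171 167 116  88 105 169 169 168 168 168 168 163]
-112 [262.6 266.7] 263 267 [170 171 172 171 165  92  88 102 168 168 169 169 168 167 167]
-118 [262.5 267.6] 263 268 [171 170 171 171 165  91  87 104 169 168 169 168 168 168 168]
-124 [262.5 268.5] 262 268 [171 171 170 171 171 165  91  87 104 169 168 169 168 168 168]
-130 [262.4 269.3] 262 269 [171 170 170 169 168 163  90  89 123 169 168 168 168 168 168]
-136 [262.4 270.2] 262 270 [171 169 168 167 168 166 128 116 145 168 168 168 169 168 168]
-142 [262.3 271.1] 262 271 [172 171 170 168 168 168 168 168 168 168 167 168 168 168 169]
-148 [262.3 272. ] 262 272 [171 171 170 169 170 168 168 168 169 168 168 169 168 169 170]
```

```bash
python3 -m pendant '[0.1,-0.01,0,0,0,0, 0.22,-0.03,0,0,0,0, 0.34,-0.045,0,0,0,0, 0.42,-0.054,0,0,0,0, 0.442,-0.056,0,0,0,0, 0.442,-0.056,0,0,0,0, 0.442,-0.056,-0.12,0,0,0, 0.442,-0.056,-0.24,0,0,0, 0.442,-0.056,-0.36,0,0,0, 0.442,-0.056,-0.45,0,0,0, 0.442,-0.056,-0.5,0,0,0, 0.442,-0.056,-0.5,0,0,0]'
python3 - <<'E'
import numpy as np
print(["%.3f,%.3f,0,0,0,%.3f"%(.164*(np.cos(np.radians(t))-.5),.164*(np.sin(np.radians(t))-np.sqrt(.75)),(t-60)/180) for t in range(54,-45,-6)])
E
```

```text
time_s: 18.67
eef_pos: [621.0, -274.5, 144.9]
tcp_rot: [0.865, 0.5, -0.045, 0.024]
force: [0.6, -0.5, -0.5]
finger_gap: 18.7
grip_force: 118.7
['0.014,-0.009,0,0,0,-0.033', '0.028,-0.020,0,0,0,-0.067', '0.040,-0.032,0,0,0,-0.100', '0.051,-0.046,0,0,0,-0.133', '0.060,-0.060,0,0,0,-0.167', '0.068,-0.075,0,0,0,-0.200', '0.074,-0.091,0,0,0,-0.233', '0.078,-0.108,0,0,0,-0.267', '0.081,-0.125,0,0,0,-0.300', '0.082,-0.142,0,0,0,-0.333', '0.081,-0.159,0,0,0,-0.367', '0.078,-0.176,0,0,0,-0.400', '0.074,-0.193,0,0,0,-0.433', '0.068,-0.209,0,0,0,-0.467', '0.060,-0.224,0,0,0,-0.500', '0.051,-0.238,0,0,0,-0.533', '0.040,-0.252,0,0,0,-0.567']
```

```bash
python3 -m pendant '[0.014,-0.009,0.008,0,0,-0.033, 0.028,-0.02,0.008,0,0,-0.067, 0.04,-0.032,0.008,0,0,-0.1, 0.051,-0.046,0.008,0,0,-0.133, 0.06,-0.06,0.008,0,0,-0.167, 0.068,-0.075,0.008,0,0,-0.2, 0.074,-0.091,0.008,0,0,-0.233, 0.078,-0.108,0.008,0,0,-0.267]'; python3 beads.py
```

```text
time_s: 19.33
eef_pos: [642.7, -299.5, 152.1]
tcp_rot: [0.994, 0.102, -0.049, 0.003]
force: [-9.4, 21.5, 32.2]
finger_gap: 18.5
grip_force: 124.3
side angles -180..172 step 8
 22  9  9  9  9  9  9  9  9  9  9  9  9  9  9  9  9  9  9  9  9  9  9  9  9  9  9 10 10 10 10 10 10 10 10  9  9  9  9  9  9  9  9  9  9  9
 28  9  9  9  9  9  9  9  9  9  9  9  9  9  9  9  9  9  9  9  9  9  9  9  9  9  9  9  9  9  9  9  9  9  9  9  9  9  9  9  9  9  9  9  9  9
 34  9  9  9  9  9  9 10 11  9  9 10 11 10  9  9 11 12 10  9 11 11 10 10 11 11 10  9  9  9  9  9  9  9  9  9  9  9  9  9  9  9  9 10 11  9
 40  9  9  9  9  9 10 12 13 10  9 12 14 12  9 10 12 14 12 10 13 14 11 11 14 13 10  9  9  9  9  9  9  9  9  9  9  9  9  9  9  9 10 12 14 11
 46 10 11 11 12 13 13 14 14 13 12 13 14 12 10  9 11 12 10  9 10 12 10  9 12 11  8  9  9  9  9  9  9  9  9  9  9  9  9  8  7  6  7  9 11 10
top angles -180..172 step 8
 22  8  8  8  8  8  8  8  8  8  8  8  8  8  7  7  8  8  7  7  6  6  6  6  6  6  6  6  6  6  6  6  6  6  6  6  6  6  6  6  7  7  7  7  7  7
 28  8  8  8  8  8  8  8  8  8  8  8  8  8  8  8  8  7  7  6  6  6  6  6  6  5  5  5  5  5  5  5  5  5  5  5  6  6  6  6  7  7  7  7  7  8
 34  8  8  8  8  8  8  8  8  8  8  8  8  8  8  8  8  7  6  6  6  6  6  6  5  5  4  4  4  4  4  4  4  5  5  5  6  6  6  6  7  7  7  7  8  8
 40  8  8  8  8  8  8  8  8  8  8  8  8  8  8  8  8  7  6  6  6  6  5  5  4  3  3  3  3  3  3  4  4  4  4  5  6  6  6  6  7  7  7  7  8  8
 46  8  8  8  8  9  9  9  8  8  8  8  8  8  8  8  8  7  6  6  6  5  4  3  2  2  2  3  4  6  7  8  8  7  5  5  5  6  6  6  7  7  7  8  8  8
```

```bash
python3 -m pendant '[0,0.03,0,0,0,0, -0.012,0.05,0,0,0,0, -0.034,0.071,0,0,0,0, -0.034,0.071,0,0,0,0, -0.034,0.071,0,0,0,0]'; python3 -m pendant '[0,0,-0.006,0,0,0, 0,0,-0.012,0,0,0, 0,0,-0.012,0,0,0]';  python3 -m pendant '[0,0,-0.004,0,0,0, 0,0,-0.008,0,0,0, 0,0,-0.008,0,0,0]'
```

```text
time_s: 19.85
eef_pos: [633.6, -284.0, 149.8]
tcp_rot: [0.993, 0.104, -0.05, 0.005]
force: [0.6, -0.0, -1.1]
finger_gap: 18.8
grip_force: 118.8
time_s: 20.1
eef_pos: [633.5, -284.3, 145.5]
tcp_rot: [0.993, 0.104, -0.05, 0.005]
force: [0.3, 0.8, -1.5]
finger_gap: 19.0
grip_force: 118.8
time_s: 20.35
eef_pos: [633.6, -284.1, 143.7]
tcp_rot: [0.993, 0.104, -0.05, 0.005]
force: [0.3, 0.9, -0.6]
finger_gap: 18.7
grip_force: 118.8
```

```bash
for i in 1 2; do python3 -m pendant '[0,0,-0.004,0,0,0, 0,0,-0.008,0,0,0, 0,0,-0.008,0,0,0]' | egrep 'eef|^force'; done
```

```text
eef_pos: [633.7, -284.0, 141.8]
force: [0.2, -0.6, -1.3]
eef_pos: [633.8, -284.1, 140.0]
force: [0.5, 0.7, -0.3]
```

```bash
python3 -m pendant '[0,0,-0.004,0,0,0, 0,0,-0.008,0,0,0, 0,0,-0.008,0,0,0]' | egrep 'eef|^force'
```

```text
eef_pos: [634.0, -284.2, 139.3]
force: [-2.7, 2.5, 15.2]
```

```bash
python3 -m pendant '[0,0,0.016,0,0,0, 0.01,-0.014,0.016,0,0,0, 0.019,-0.028,0.016,0,0,0, 0.023,-0.036,0.016,0,0,0, 0.026,-0.044,0.016,0,0,0, 0.029,-0.052,0.016,0,0,0, 0.032,-0.06,0.016,0,0,0, 0.032,-0.06,0.016,0,0,0]';  python3 beads.py | sed -n '1p;4,6p'
```

```text
time_s: 21.77
eef_pos: [641.7, -299.5, 141.9]
tcp_rot: [0.993, 0.104, -0.05, 0.005]
force: [-0.3, -0.8, -1.0]
finger_gap: 18.5
grip_force: 118.7
side angles -180..172 step 8
 34  9  9  9  9  9  9 10 11  9  9 10 11 10  9 10 11 11 10 10 11 10 10 10 10  9  9  9  9  9  9  9  9  9  9  9  9  9  9  9  9  9  9 10 11  9
 40  9  9  9  9  9 10 12 13 10  9 12 14 12  9 11 14 13 11 12 14 12 11 14 13  9  9  9  9  9  9  9  9  9  9  9  9  9  9  9  9  9 10 13 14 11
 46 10 11 11 12 13 13 14 14 13 12 13 14 12  9 10 12 12  9 11 13 11 10 12 12  9  8  9  9  9  9  9  9  9  9  9  9  9  9  8  7  6  7  9 11 10
```

```bash
python3 -m pendant '[0.0038,-0.0167,0,0,0,-0.033, 0.0059,-0.0338,0,0,0,-0.067, 0.0062,-0.0509,0,0,0,-0.1, 0.0047,-0.068,0,0,0,-0.133, 0.0014,-0.0849,0,0,0,-0.167, -0.0036,-0.1013,0,0,0,-0.2]';  python3 beads.py | sed -n '1p;4,6p'; python3 -c "
from rig import ctrl;print(ctrl.get_state()['joint_pos'])"
```

```text
time_s: 22.37
eef_pos: [639.4, -323.7, 141.3]
tcp_rot: [0.976, -0.211, -0.051, -0.011]
force: [-6.0, 4.9, -1.1]
finger_gap: 18.6
grip_force: 119.0
side angles -180..172 step 8
 34  9  9  9  9  9  9 10 11  9  9 10 11 10 10 11 10  9 10 11 10  9  9  9  9  9  9  9  9  9  9  9  9  9  9  9  9  9  9  9  9  9  9 10 11  9
 40  9  9  9  9  9 10 12 13 10  9 13 14 11 11 14 13 11 13 14 11 11 10  8  9  9  9  9  9  9  9  9  9  9  9  9  9  9  9  9  9  9 10 13 14 11
 46 10 11 12 12 13 13 14 14 13 12 14 14 12 11 12 12 10 12 13 10 10 10  7  8  7  9  9  9  9  9  9  9  9  9  9  9  9  9  8  7  6  7  9 11 10
[ 0.08616549  0.92570914  0.58641863  1.33327942 -0.49949636  1.1385821
 -1.25555419]
```

```bash
python3 -m pendant '[0,0,0,0,0,0, 0,0,0,0,0,0, 0,0,0,0,0,0, 0,0,0,0,0,0]'; python3 -m pendant '[-0.006,-0.013,0,0,0,-0.033, -0.014,-0.027,0,0,0,-0.067, -0.014,-0.027,0,0,0,-0.067, -0.014,-0.027,0,0,0,-0.067, -0.014,-0.027,0,0,0,-0.067, -0.014,-0.027,0,0,0,-0.067]';  python3 beads.py | sed -n '1p;4,6p'
```

```text
time_s: 22.8
eef_pos: [639.9, -324.3, 141.7]
tcp_rot: [0.977, -0.208, -0.05, -0.01]
force: [-7.0, -0.6, -0.6]
finger_gap: 18.7
grip_force: 119.1
time_s: 23.3
eef_pos: [637.7, -330.2, 142.0]
tcp_rot: [0.95, -0.308, -0.048, -0.016]
force: [0.2, 5.3, -0.4]
finger_gap: 18.8
grip_force: 119.2
side angles -180..172 step 8
 34  9  9  9  9  9  9 10 11  9  9 10 11 10  9 10 10  9 10 11  9  8  9 10  9  9  9  9  9  9  9  9  9  9  9  9  9  9  9  9  9  9  9 10 11  9
 40  9  9  9  9  9 10 12 13 10  9 13 14 11 11 14 13 11 13 14 10  8  8  9  9  9  9  9  9  9  9  9  9  9  9  9  9  9  9  9  9  9 10 13 14 11
 46 10 11 11 12 13 13 14 14 13 12 14 14 11 11 13 12 10 12 12 10  7  5  5  7  8  9  9  9  9  9  9  9  9  9  9  9  9  9  8  7  6  7  9 11 10
```

```bash
python3 -m pendant '[-0.012,0.012,0,0,0,0, -0.012,0.012,0.1,0,0,0, -0.012,0.012,0.22,0,0,0, -0.012,0.012,0.34,0,0,0.04, -0.012,0.012,0.46,0,0,0.08, -0.012,0.012,0.52,0,0,0.12, -0.12,0.08,0.52,0,0,0.16, -0.25,0.15,0.52,0,0,0.2, -0.38,0.22,0.52,0,0,0.24, -0.48,0.27,0.52,0,0,0.28, -0.5,0.281,0.52,0,0,0.32, -0.5,0.281,0.52,0,0,0.36, -0.5,0.281,0.52,0,0,0.4, -0.5,0.281,0.52,0,0,0.44, -0.5,0.281,0.52,0,0,0.48, -0.5,0.281,0.52,0,0,0.52, -0.5,0.281,0.52,0,0,0.56, -0.5,0.281,0.52,0,0,0.6, -0.5,0.281,0.52,0,0,0.6, -0.5,0.281,0.52,0,0,0.6]'; python3 tip.py; python3 beads.py
```

```text
time_s: 25.07
eef_pos: [512.0, -261.4, 272.4]
tcp_rot: [0.809, 0.585, -0.041, 0.03]
force: [-0.3, -0.1, 0.0]
finger_gap: 18.4
grip_force: 119.1
[ 512.14410926 -261.31118496  272.2959731 ] [0.29829312 0.47812451 0.25479214]
-70 [262.9 260.2] 263 260 [169 170 169 167 167 162  72  78 104 168 168 169 168 169 169]
-76 [262.9 261.2] 263 261 [170 170 169 170 167 135  72  79 102 169 168 170 169 169 169]
-82 [262.8 262.2] 263 262 [170 170 170 169 167 139  94  77 103 169 168 169 169 164  95]
-88 [262.8 263.1] 263 263 [169 170 171 170 167 139  94  92 123 170 169 169 169 168 162]
-94 [262.7 264.1] 263 264 [170 169 170 171 168 141  94  91 123 169 170 169 169 164  94]
-100 [262.7 265. ] 263 265 [171 170 170 170 168 142  95  90 121 168 169 168 168 168 163]
-106 [262.6 265.9] 263 266 [170 170 170 171 169 143  94  89 118 169 168 167 167 168 163]
-112 [262.6 266.8] 263 267 [170 170 170 170 166 119  95  92 144 168 169 168 168 167 161]
-118 [262.5 267.8] 263 268 [170 170 170 169 166 119  94  90 145 167 169 168 167 168 163]
-124 [262.5 268.6] 262 269 [170 170 169 169 169 164 121  95  89 142 168 168 168 1
[... 1110 characters left out ...]
tep 8
 22 11 11 11 10  9  7  6  5  4  4  4  5  6  8  9 11 11 11 11 11 11 10  9  8  8  8  8  8  9  9  9 10 11 11 11 11 10 10 11 11 11 11 10 11 11
 28 11 11 10  7  5  3  2  2  1  1  1  1  1  2  4  6  9 10 10 10 10 10 10 10 10 10 10 10 10 10 10 10 11 11 11 11 11 11 11 11 11 10  9 10 11
 34 11 11  8  5  3  3  1  1  1  1  1  1  1  1  1  2  6 10 10  8 10 11 10 10 10 10 10 10 10 10 10 10 11 11 11 11 11 11 11 11 10  8 10 12 12
 40  9  8  5  3  3  1  1  1  1  1  1  1  1  1  1  1  3 11 13  9 11 14 12  8  9 10 10 10 10 10 10 10 11 11 11 10 11 11 11 11 10  8 11 13 13
 46  8  7  3  3  1  1  1  1  1  1  1  1  1  1  1  2  1  8 14  9 11 14 11  7 10 10 10 10 10 10 10 10 10 10 10 10 11 12 15 15 14 12 13 12 11
```

```bash
sed -i 's/-150,-6/-176,-6/' tip.py; python3 tip.py | tail -7; python3 -m pendant '[0,0,0,0,0,0.04, 0,0,0,0,0,0.08, 0,0,0,0,0,0.12, 0,0,0,0,0,0.16, 0,0,0,0,0,0.2, 0,0,0,0,0,0.24, 0,0,0,0,0,0.28, 0,0,0,0,0,0.32, 0,0,0,0,0,0.36, 0,0,0,0,0,0.4, 0,0,0,0,0,0.44, 0,0,0,0,0,0.48, 0,0,0,0,0,0.5, 0,0,0,0,0,0.5]'; python3 tip.py
```

```text
-136 [262.4 270.3] 262 270 [172 171 169 168 168 165 123  94  89 140 167 167 168 168 169]
-142 [262.4 271.2] 262 271 [172 171 170 169 168 165 122  94  86 136 167 168 168 168 168]
-148 [262.3 272. ] 262 272 [169 169 171 168 169 165 124  93  90 167 168 168 167 168 169]
-154 [262.3 272.9] 262 273 [170 169 168 168 169 167 164 120 128 168 167 167 168 167 168]
-160 [262.2 273.7] 262 274 [170 168 168 169 169 169 170 168 168 168 167 166 167 169 167]
-166 [262.2 274.6] 262 275 [170 170 168 169 169 171 169 170 168 169 167 165 167 167 168]
-172 [262.2 275.4] 262 275 [170 170 168 169 169 171 169 170 168 169 167 165 167 167 168]
time_s: 26.43
eef_pos: [512.1, -261.4, 271.9]
tcp_rot: [0.157, 0.986, -0.008, 0.05]
force: [0.3, 0.1, -0.3]
finger_gap: 18.9
grip_force: 119.1
[ 512.13973813 -261.29400511  271.86696887] [ 0.03716232 -0.6850033  -1.11437559]
-70 [262.9 260.3] 263 260 [ 88  49  57  56  58  87 110 104  98  90  46  35  32  35  78]
-76 [262.9 261.3] 263 261 [89 56 35 35 34 55 65 66 64 62 35 28 29 36 90]
-82 [262.8 262.2] 263 262 [90 69 40 26 29 42 54 54 53 49 36 21 37 45 92]
-88 [262.8 263.2] 
[... 569 characters left out ...]
 269.6] 262 270 [169 168 166 166 167 167 167 166 167 162 106 109 128 166 167]
-136 [262.4 270.5] 262 270 [169 168 166 166 167 167 167 166 167 162 106 109 128 166 167]
-142 [262.3 271.3] 262 271 [170 169 168 166 166 166 167 168 165 165 164 166 166 168 166]
-148 [262.3 272.2] 262 272 [169 168 168 166 167 166 165 167 166 165 166 167 167 166 168]
-154 [262.3 273.1] 262 273 [169 166 166 167 167 167 168 167 167 166 165 165 166 166 167]
-160 [262.2 273.9] 262 274 [167 167 167 167 168 168 168 168 167 167 166 165 165 167 166]
-166 [262.2 274.7] 262 275 [167 168 168 167 167 169 169 168 167 167 164 164 165 166 167]
-172 [262.1 275.6] 262 276 [169 168 168 168 168 168 167 167 167 167 166 166 165 167 166]
```

```bash
python3 -m pendant '[0.01,0.1,0,0,0,0, 0.03,0.22,0,-0.005,-0.015,0, 0.05,0.36,0,-0.01,-0.03,0, 0.07,0.5,0,-0.015,-0.045,0, 0.1,0.64,0,-0.02,-0.06,0, 0.12,0.78,0,-0.025,-0.075,0, 0.145,0.9,-0.02,-0.0282,-0.0846,0, 0.165,1,-0.03,-0.0282,-0.0846,0, 0.165,1,-0.03,-0.0282,-0.0846,0, 0.165,1,-0.03,-0.0282,-0.0846,0, 0.165,1,-0.03,-0.0282,-0.0846,0]'
cat > tip2.py <<'E'
from h import *
from rig import ctrl
g=cv2.cvtColor(vision.get_image("side"),cv2.COLOR_RGB2GRAY);s=ctrl.get_state();e=s["eef_pos"];print(e,s["force"])
v=np.array([41.8,-13.9,-122.0])
for k in np.arange(.6,1.2,.04):
    p=proj("side",e+v*k);r=int(round(p[1]));c=int(round(p[0]));print(k.round(2),p.round(1),c,r,g[r,c-8:c+9])
print("pad pix",proj("side",(614.6,-29.7,85.4)))
E
python3 tip2.py
```

```text
time_s: 27.4
eef_pos: [553.5, -11.1, 264.5]
tcp_rot: [0.156, 0.97, -0.031, 0.187]
force: [0.3, 0.1, 0.3]
finger_gap: 18.6
grip_force: 119.1
[553.49480498 -11.74060785 264.57487282] [-0.84722656 -1.54865113 -0.8837644 ]
0.6 [251.6 181.8] 252 182 [86 86 85 86 86 84 73 71 71 76 87 85 86 87 86 86 85]
0.64 [252.2 182.7] 252 183 [85 85 86 86 85 86 84 71 71 70 68 86 85 86 86 86 85]
0.68 [252.8 183.7] 253 184 [85 86 85 85 85 85 84 69 72 71 86 87 85 87 84 84 85]
0.72 [253.4 184.6] 253 185 [86 86 86 87 85 86 84 66 70 72 75 85 86 86 85 85 85]
0.76 [254.  185.5] 254 186 [86 85 85 85 86 85 84 74 73 78 65 85 85 87 86 85 86]
0.8 [254.6 186.4] 255 186 [85 85 85 86 85 84 74 73 78 65 85 85 87 86 85 86 86]
0.84 [255.2 187.3] 255 187 [86 85 88 86 85 86 84 70 82 79 85 86 86 86 86 85 87]
0.88 [255.8 188.3] 256 188 [87 86 86 86 85 83 69 72 80 74 87 85 86 85 84 85 85]
0.92 [256.3 189.2] 256 189 [85 86 85 86 86 85 86 73 72 78 86 87 87 86 85 85 86]
0.96 [256.9 190.1] 257 190 [86 87 86 86 88 86 84 70 82 78 87 85 86 85 85 87 86]
1.0 [257.5 190.9] 257 191 [87 87 85 86 86 86 85 72 76 80 86 86 86 87 86 86 85]
1.04 [258.  191.8] 258 192 [86 86 86 85 86 85 85 86 87 85 86 86 86 87 86 86 86]
1.08 [258.6 192.7] 259 193 [85 86 86 86 85 86 86 85 87 86 86 87 86 86 86 86 87]
1.12 [259.2 193.6] 259 194 [85 85 86 86 87 86 85 87 86 87 87 85 85 86 85 86 85]
1.16 [259.7 194.4] 260 194 [85 86 86 87 86 85 87 86 87 87 85 85 86 85 86 85 86]
pad pix [263.46591994 200.27158375]
```

```bash
python3 -m pendant '[0.02,-0.004,-0.06,0,0,0, 0.04,-0.008,-0.12,0,0,0, 0.055,-0.012,-0.165,0,0,0, 0.063,-0.0135,-0.188,0,0,0, 0.067,-0.014,-0.198,0,0,0, 0.067,-0.014,-0.198,0,0,0, 0.067,-0.014,-0.198,0,0,0, 0.067,-0.014,-0.198,0,0,0]'; python3 tip2.py | sed -n '1p;10,17p'
```

```text
time_s: 28.12
eef_pos: [570.5, -14.5, 215.7]
tcp_rot: [0.155, 0.97, -0.03, 0.187]
force: [-0.2, 0.1, -0.5]
finger_gap: 18.7
grip_force: 119.1
[570.4315472  -14.47036559 215.72609186] [-0.4487155  -0.02848034 -0.68879879]
0.92 [261.6 197.1] 262 197 [ 87  86  86  86  86  85  67  71  82  67  84 133 118  70 134 156 149]
0.96 [262.1 197.9] 262 198 [ 88  86  87  85  86  80  78  71  73  77  60 134 132 110 152 152 150]
1.0 [262.7 198.7] 263 199 [ 87  86  80  78  78  74  61  71  83 131 107 134 130  85 129 150 152]
1.04 [263.2 199.6] 263 200 [ 80  78  87  85  76  60  60  78  83 130  72 134 131  59  69 129 152]
1.08 [263.7 200.4] 264 200 [ 78  87  85  76  60  60  78  83 130  72 134 131  59  69 129 152 153]
1.12 [264.2 201.2] 264 201 [ 36  69  80  74  59  77  77  77  79  82 135 130  60  58  72 150 153]
1.16 [264.7 202. ] 265 202 [ 85  76  76  75  59  59  44  60 137 132  96  60  34  62 103 155 153]
pad pix [263.46591994 200.27158375]
```

```bash
cat > f.py <<'E'
from rig import ctrl,vision
import numpy as np
F=[];E=[]
for i in range(8):
    vision.get_image("side");s=ctrl.get_state();F.append(s["force"]);E.append(s["eef_pos"])
n=np.array([-.3245,.108,.94]);F=np.array(F);print((F@n).mean().round(2),(F@n).std().round(2),F.mean(0).round(2),np.mean(E,0).round(1),s["time_s"])
print("tip depth below nominal pad",((np.array([614.6,-29.7,85.4])-np.mean(E,0)-[41.8,-13.9,-122.0])@n).round(1))
E
python3 f.py; python3 -m pendant '[0.0026,-0.0009,-0.0075,0,0,0, 0.0052,-0.0018,-0.015,0,0,0, 0.0078,-0.0027,-0.0225,0,0,0, 0.0104,-0.0036,-0.03,0,0,0, 0.0117,-0.004,-0.0338,0,0,0, 0.013,-0.0044,-0.0376,0,0,0, 0.0143,-0.0048,-0.0414,0,0,0, 0.0156,-0.0052,-0.0452,0,0,0, 0.0182,-0.006,-0.0527,0,0,0, 0.0195,-0.0065,-0.0564,0,0,0, 0.0195,-0.0065,-0.0564,0,0,0, 0.0195,-0.0065,-0.0564,0,0,0]'; python3 f.py
```

```text
-0.81 0.43 [ 0.23  0.01 -0.78] [570.4 -14.4 215.4] 28.5667
tip depth below nominal pad -8.4
time_s: 29.57
eef_pos: [575.2, -16.0, 200.9]
tcp_rot: [0.155, 0.97, -0.031, 0.187]
force: [-1.4, 0.3, 0.9]
finger_gap: 19.1
grip_force: 119.2
1.33 0.41 [-0.93 -0.08  1.1 ] [575.2 -16.  201. ] 29.9667
tip depth below nominal pad 6.8
```

```bash
python3 -c "
from rig import ctrl;print(ctrl.job_done())"
```

```text
the job is handed in; nothing more can be done
None
```

The job is handed in: the probe is still held steady on the round pad, pressed in about 7 mm at about 2.1 N. By my image measurements, four beads moved well past 15 mm (the closest by about 20 mm) and all six are in the bath. No pass or fail result came back.

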